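Walk the die block round to the fence

ROBOT

A 6-joint arm with a two-finger parallel gripper is mounted at the origin on the work surface. World frame = base frame: x ahead of the robot, y to its left, z up, the work surface at z = 0. Lengths are in m, angles in rad, forces in N, time in s.
With the tool pointing down it reaches from about 0.3 to 0.875 m from the base axis. Payload 6.4 kg.
Tool frame: the origin (TCP) lies at the very end of the fingers, on their centre line; the grasp point (between the pads) lies ctrl.grip_point_offset behind it (ctrl.grip_point_offset is the distance from the TCP to the grasp point, in m); z points along the fingers, x is the direction in which the jaws open and shut, and the axes are right-handed (so a half turn about z gives the same grasp; the last joint's range is limited). The gripper opens to 85 mm and grips with 20 to 120 N. Pads are 22 mm wide; open, the fingers measure 114 mm over their backs; the gripper's body (76 mm by 85 mm) begins 54 mm behind the grasp point. The pads swing forward as they close: fully open they stand 13 mm farther back than shut.
Start: joints at [-1.485, 0.181, 1.607, -0, 1.354, -0.206], TCP at [0.165, -0.551, 0.231] pointing down, gripper open.
Joint ranges: [-2.99, 2.99], [-0.89, 2.07], [0.3, 2.58], [-1.14, 4.28], [0, 2.63], [-3.12, 3.12]. Speed limits (rad/s): [2.57, 2.57, 3.01, 3.14, 3.14, 3.14].

INTERFACE

Orientations are given as a unit quaternion [w, x, y, z].
In Python, from bench import get_obs, viewer, workorder, ctrl gives the robot as it stands. The module is installed in compiled form; this text tells all that it offers.
- The arm moves only by the tool move_arm, never from a script. Its argument "increments" is a list of rows, each an object of numbers: "tx", "ty", "tz": the shift along the tool's x, y, z in m; "turn": the turn about the tool's z in degrees. A call has 1 to 20 rows; each row is the pose to reach, as a shift and turn from the pose commanded when the call began, along the tool's axes at that moment; what a row does not reach only later rows make up. A row lasts 1/12 s, in which the tool goes at most 41.7 mm and 7.16 degrees, less where a joint would pass 70% of its speed; a pose out of reach is approached as far as the arm can. A call with a gripper value outside its range is refused whole. "gripper" is the opening, from 0 (shut) to 1 (fully open), set as the call begins (left out, the last holds). The fingers move at their own pace and stop on an object; the grip force is fixed at half the most. Time passes only in rows, so rows that repeat a pose let the fingers close. It gives the time, the measured TCP pose, the force and the opening at its end, in the units of the state.
- get_obs(): the state, without advancing time (a new reading comes with each control period).
- viewer.camera(name): name is "scene" or "top"; returns (picture, depth): 420x560x3 uint8, red, green, blue; 420x560 float32, m along the optical axis (not along the pixel's ray), 0 where there is no reading.
- viewer.get_calibration(name): a dict with "intrinsics" (3x3 intrinsics, pixels), "k1" (the pictures are not rectified: a ray, as slopes to the right and down, at radius r is drawn at 1 + k1 r^2 times it, then the intrinsics apply), "origin" and "attitude" of the camera in the world. Camera axes: x right, y up, looking along -z (the intrinsics and any distortion apply to the point x, -y, -z); pixel columns grow to the right and rows downward; lengths in m; the calibration is good to about 2 mm. A picture is of the moment at which its call begins. get_calibration takes no time and is no camera call.
- workorder.hand_in(): hands the job in, once; it reports no verdict.
The state is a dict: "time_s": time; "q": joint angles; "dq": joint speeds; "joint_efforts": joint torques, N m; "eef_pos": TCP position; "eef_rot": TCP orientation; "wrist_force": force on the tool from outside, world axes, zero at the start; "torque": the same for the moment, N m; "opening": opening from 0.0 (shut) to 1.0 (fully open).
Only numpy, scipy, OpenCV 4.12 (cv2) and the standard library are available. Lean on these libraries where they do the work, as an engineer would, in place of code of your own. Each camera call takes 0.05 s, during which the arm holds its last target.

TASK

The heavy cast die block stands askew in front of the steel fence. Walk it round with gentle, slow pushes of the fingertips on its corners, first one and then another, until its blue face looks squarely at the fence, and then push it up flush against the fence with the block centred on the yellow mark. Turn it nearly square before it touches the fence, so that no corner strikes the fence; do not lift or tip it, leave the other things alone, and finish with the fingers clear of it.

Things in the scene. Friction and masses are not known exactly. Their poses are not given: they have to be found in the camera images.
- die: Cast aluminium die block, a box 95 mm (its x) by 130 mm (its y) by 50 mm high, about 1.3 kg, loose on the bench, too wide to grip. Origin: centre of its underside. Its +x face (130 mm wide) is painted blue, with a blue band along that edge of its top. At the start it is turned 25 to 60 degrees counter-clockwise (from above) from square to the fence, clear of it. It moves only while pushed.
- die_left (a point): Lower corner of the blue face at the block's +y end (47.5 mm in x, 65 mm in y from the block's origin, at its underside).
- die_right (a point): Lower corner of the blue face at the block's -y end (47.5 mm in x, -65 mm in y from the block's origin, at its underside).
- fence: Steel fence bolted to the bench beyond the block. Working face 240 mm long, 28 mm high, towards the robot. Origin: on that face at bench height, mid-length, under the 10 mm wide yellow mark. y runs along the face, +x square to it, away from the block (bar 12 mm thick, 8 mm high foot to 57 mm). Block flush and centred: its origin at x = -47.5 mm, y = 0 here, axes along the fence's.
- screwdriver: Red-handled screwdriver lying on the bench; leave alone.
- wrench: Steel wrench lying on the bench; leave alone.
- pylon: Blue prosthesis tube, 200 mm long, 38 mm high, with square steel ends, lying on the bench; leave alone.
- foot: Skin-coloured prosthetic foot, about 210 mm long, 84 mm high, standing past the end of the fence; leave alone.
- jar: Small amber jar, 60 mm across, 75 mm high; leave alone.
- collar: Brass ring, 56 mm across, 20 mm high; leave alone.
Not all that is in view belongs to the job. What is meant by the die is not orange, and is the larger of those in its own colour. Leave any pink look-alike of the fence alone.

How it is judged:
By the outcome, as a careful person would: the job done as asked, in the order asked, and still so for the second after the job is handed in, with the robot touching nothing.
It also fails if it takes over 72 s, if anything falls off the work surface, if the arm or the gripper's body presses on something with over 40 N, if the wrist force passes 120 N, or if a joint passes its speed limit or range.

## Working session

There is one attempt and no reset: what is moved stays moved. The work goes in short steps, Python scripts to look and compute and a tool call to move; the robot and the scene stay as the last step left them, time stands still between calls to the robot, and variables do not carry over. Pictures are saved under pics/ and viewed, and the job is handed in when it is done.

Besides the shell and the picture viewer there is one more tool, called after "Request:" as name(argument=value, ...) on one line, values as JSON. move_arm: Moves the arm, as the interface text tells. Its arguments: {"type":"object","properties":{"increments":{"type":"array"},"gripper":{"type":"number"}},"required":["increments"]}

```bash
mkdir -p pics; ls; cat > h.py <<'E'
import numpy as np,cv2
from bench import get_obs, viewer, workorder, ctrl
from scipy.spatial.transform import Rotation as R
def cal(n):
    c=viewer.get_calibration(n);K=np.array(c["intrinsics"]);a=np.array(c["attitude"]);
    Rm=a if a.shape==(3,3) else R.from_quat(np.r_[a[1:],a[0]]).as_matrix()
    return K,c["k1"],np.array(c["origin"]),Rm
def ray(n,px):
    K,k1,o,Rm=cal(n);px=np.atleast_2d(np.array(px,float))
    # opencv: model 1+k1 r^2
    p=cv2.undistortPointsIter(px[:,None],K,np.array([k1,0,0,0,0.]),None,None,(3,50,1e-10)).reshape(-1,2)
    d=np.c_[p[:,0],-p[:,1],-np.ones(len(p))]@Rm.T
    return o,d
def onplane(n,px,z):
    o,d=ray(n,px); return o+d*((z-o[2])/d[:,2])[:,None]
def save(n,tag):
    im,dp=viewer.camera(n);cv2.imwrite(f"pics/{tag}.png",im[:,:,::-1]);np.savez(f"pics/{tag}.npz",im=im,dp=dp);return im,dp
E
python3 - <<'E'
from h import *
for n in("scene","top"):
    save(n,n+"0");print(viewer.get_calibration(n))
print(get_obs(),ctrl.grip_point_offset)
E
```

```text
pics
{'intrinsics': array([[534.70527824,   0.        , 273.35760612],
       [  0.        , 534.70527824, 225.40639237],
       [  0.        ,   0.        ,   1.        ]]), 'k1': -0.02337734605513105, 'origin': array([ 0.80548987, -0.60543369,  1.24492979]), 'attitude': array([0.93434017, 0.24807885, 0.06836572, 0.24655923])}
{'intrinsics': array([[470.81842914,   0.        , 276.34194421],
       [  0.        , 470.81842914, 203.9719721 ],
       [  0.        ,   0.        ,   1.        ]]), 'k1': -0.08484672284756367, 'origin': array([0.39202871, 0.01096129, 1.17692485]), 'attitude': array([ 0.71673416,  0.01619561, -0.02852832, -0.69657446])}
{'time_s': 0.1, 'q': array([-1.48529425e+00,  1.81539979e-01,  1.60789391e+00,  2.09514525e-06,
        1.35378724e+00, -2.06297992e-01]), 'dq': array([ 0.00162483, -0.00147771, -0.0026929 , -0.00168004, -0.00052426,
        0.0001236 ]), 'joint_efforts': array([ 1.34928996e-03, -4.45873618e+01, -3.52236843e+01, -2.68224721e-04,
        4.14258800e-03, -3.45106749e-06]), 'eef_pos': array([ 0.16538975, -0.55018801,  0.23043987]), 'eef_rot': array([-6.10132442e-04,  8.02394971e-01, -5.96792802e-01, -5.39182508e-04]), 'wrist_force': array([-0.29144305,  0.86539469, -0.18903084]), 'torque': array([ 0.03679554, -0.02971633,  0.02097904]), 'opening': 0.9988871931443004} 0.0187
```

View pics/scene0.png

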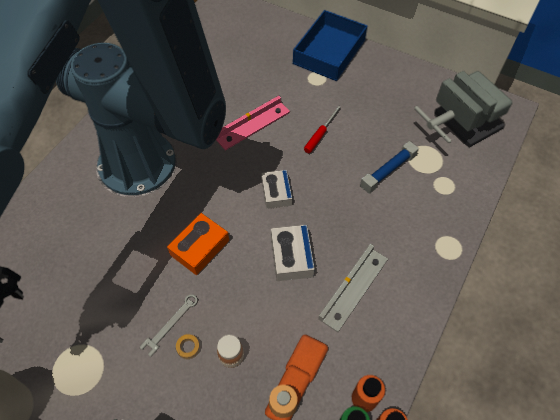

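View pics/top0.png

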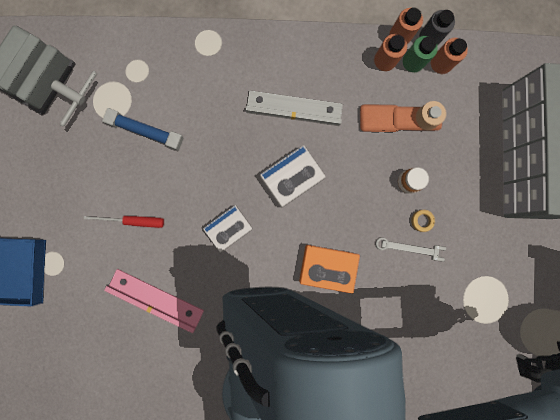

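Three block candidates in the top view: the large white one with a blue band (292,176), the small white one (228,228) and the orange one (330,267). The large white one fits, being not orange and the larger of its colour. The fence is the grey one at (293,107); the pink one (153,300) is the decoy. I'll confirm in a crop.

```bash
python3 - <<'E'
import cv2,numpy as np
im=cv2.imread("pics/top0.png")[75:255,190:370];cv2.imwrite("pics/crop0.png",cv2.resize(im,None,fx=3.3,fy=3.3,interpolation=cv2.INTER_CUBIC))
im=cv2.imread("pics/scene0.png")[215:345,255:405];cv2.imwrite("pics/crop0s.png",cv2.resize(im,None,fx=4,fy=4,interpolation=cv2.INTER_CUBIC))
E
```

```text
(no output)
```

View pics/crop0.png

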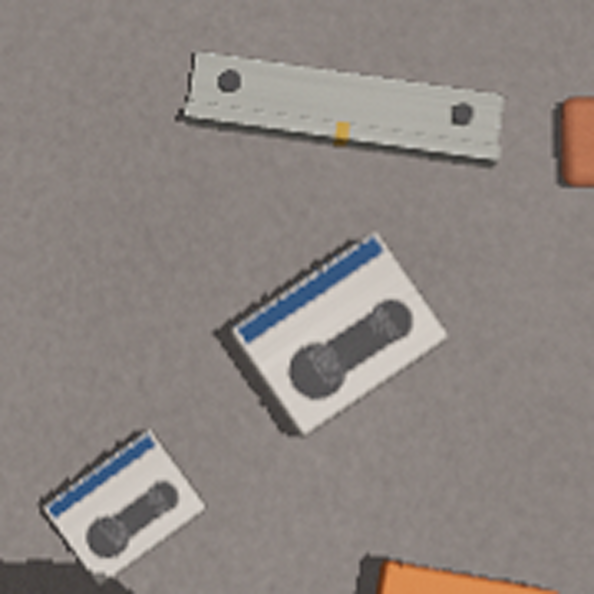

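View pics/crop0s.png

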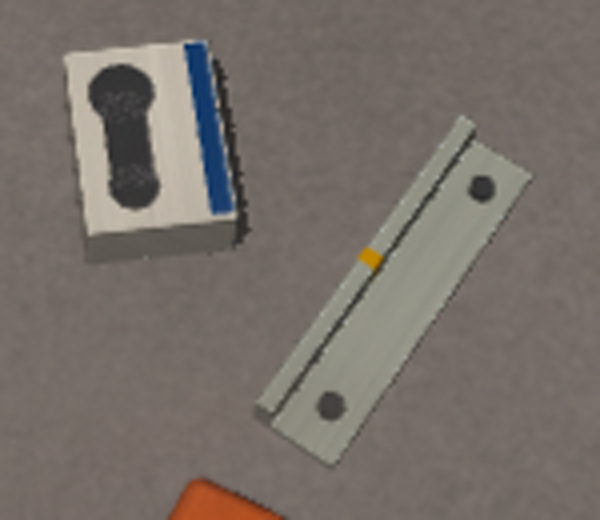

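The crops show the large white block with its blue band at top px (285,165), and the grey fence with its front bar and yellow mark at (294,115). Next I'll measure poses from height masks.

```bash
cat >> h.py <<'E'
def cloud(n,dp):
    h,w=dp.shape;u,v=np.meshgrid(np.arange(w),np.arange(h))
    o,d=ray(n,np.c_[u.ravel(),v.ravel()]); K,k1,o,Rm=cal(n)
    P=o+d*dp.reshape(-1,1); P[dp.ravel()<=0]=np.nan
    return P.reshape(h,w,3)
def rect(n,im,dp,lo,hi,roi,zp):
    P=cloud(n,dp);m=((P[...,2]>lo)&(P[...,2]<hi)).astype(np.uint8)
    q=np.zeros_like(m);x0,y0,x1,y1=roi;q[y0:y1,x0:x1]=m[y0:y1,x0:x1];m=q
    k,l,s,c=cv2.connectedComponentsWithStats(m);i=1+np.argmax(s[1:,4]);m=(l==i).astype(np.uint8)
    cs,_=cv2.findContours(m,cv2.RETR_EXTERNAL,cv2.CHAIN_APPROX_NONE);c=max(cs,key=cv2.contourArea).reshape(-1,2)
    # colour-independent; contour pixel centres sit half a pixel inside
    w=onplane(n,c,zp)[:,:2]
    r=cv2.minAreaRect((w*1000).astype(np.float32));return r,w,m,np.nanmedian(P[m>0][:,2])
E
python3 - <<'E'
from h import *
for n,rd,rf in(("top",(250,135,340,215),(235,80,350,130)),("scene",(262,215,325,285),(310,235,395,335))):
    z=np.load(f"pics/{n}0.npz");im,dp=z["im"],z["dp"]
    P=cloud(n,dp);print(n,"bench z",np.nanmedian(P[140:300:10,250:400:10,2]))
    r,w,m,h=rect(n,im,dp,.042,.06,rd,.05);print("die",r,h,m.sum()); print(cv2.boxPoints(r))
    r,w,m,h=rect(n,im,dp,.02,.036,rf,.028);print("bar",r,h,m.sum());print(cv2.boxPoints(r))
    hsv=cv2.cvtColor(im,cv2.COLOR_RGB2HSV);x0,y0,x1,y1=rf
    y=cv2.inRange(hsv,(15,150,120),(30,255,255));q=np.zeros_like(y);q[y0:y1,x0:x1]=y[y0:y1,x0:x1]
    v,u=np.nonzero(q);print("yel",u.mean(),v.mean(),onplane(n,[[u.mean(),v.mean()]],.028),len(u))
    x0,y0,x1,y1=rd
    b=cv2.inRange(hsv,(100,140,60),(130,255,255));q=np.zeros_like(b);q[y0:y1,x0:x1]=b[y0:y1,x0:x1]
    v,u=np.nonzero(q);print("blue",onplane(n,np.c_[u,v],.05).mean(0),len(u), cv2.minAreaRect((onplane(n,np.c_[u,v],.05)[:,:2]*1000).astype(np.float32)))
E
```

```text
top bench z 0.00018577943036124367
die ((533.9655151367188, -44.625885009765625), (95.06918334960938, 129.4072723388672), 35.34931564331055) 0.0496072057580097 2065
[[ 457.75946   -19.352625]
 [ 532.62933  -124.90237 ]
 [ 610.1716    -69.89915 ]
 [ 535.3017     35.650597]]
bar ((688.313720703125, -44.49608612060547), (239.87901306152344, 15.04238510131836), 83.75093841552734) 0.02730377484618207 522
[[ 667.78174 -162.90424]
 [ 682.73474 -164.54163]
 [ 708.8457    73.91206]
 [ 693.8927    75.54945]]
yel 293.0833333333333 114.41666666666667 [[ 0.68919839 -0.04342878  0.028     ]] 12
blue [ 0.56438853 -0.02196934  0.05      ] 187 ((564.409423828125, -22.009986877441406), (9.335922241210938, 117.12202453613281), 36.096435546875)
scene bench z 0.0007409000656004583
die ((535.2819213867188, -49.34959411621094), (95.2336196899414, 133.14605712890625), 36.375335693359375) 0.04955574758942238 1762
[[ 457.46066   -23.988588]
 [ 536.4259   -131.19102 ]
 [ 613.10315   -74.7106  ]
 [ 534.13794    32.491837]]
bar ((690.6849365234375, -47.19110870361328), (242.41493225097656, 13.573402404785156), 83.70626068115234) 0.02755713902731549 463
[[ 670.6517  -166.92406]
 [ 684.14325 -168.41205]
 [ 710.7182    72.54184]
 [ 697.2266    74.02983]]
yel 347.2631578947368 278.94736842105266 [[ 0.69002423 -0.04530898  0.028     ]] 19
blue [ 0.56408811 -0.02543636  0.05      ] 190 ((563.2528686523438, -24.292743682861328), (11.512725830078125, 118.25344848632812), 36.446075439453125)
```

```bash
cat >> h.py <<'E'
FO=np.array([.6838,-.0442]);FA=np.radians(-6.25)
fx=np.array([np.cos(FA),np.sin(FA)]);fy=np.array([-np.sin(FA),np.cos(FA)])
def toF(w): w=np.asarray(w)-FO; return np.stack([w@fx,w@fy],-1)*1000
def toW(f): f=np.asarray(f)/1000.; return FO+f[...,:1]*fx+f[...,1:2]*fy
def tool():
    s=get_obs();p=s["eef_pos"];q=s["eef_rot"];M=R.from_quat(np.r_[q[1:],q[0]]).as_matrix()
    return s,p,M
E
python3 - <<'E'
from h import *
z=np.load("pics/top0.npz");P=cloud("top",z["dp"])
m=((P[...,2]>.01)&(P[...,2]<.12)).astype(np.uint8)
k,l,s,c=cv2.connectedComponentsWithStats(m)
for i in range(1,k):
    if s[i,4]>60:
        q=P[l==i];f=toF(q[:,:2]);print(np.round(c[i]),s[i,4],"zmax %.3f"%q[:,2].max(),"world",np.round(q[:,:2].min(0),3),np.round(q[:,:2].max(0),3),"F",f.min(0).round(),f.max(0).round())
print("die F",toF([.534,-.0446]),"corners",toF(np.array([[457.76,-19.35],[532.6,-124.9],[610.2,-69.9],[535.3,35.65]])/1000).round())
E
```

```text
[420.  45.] 3141 zmax 0.120 world [ 0.817 -0.459] [ 0.948 -0.248] F [ 159. -395.] [ 299. -185.]
[58. 90.] 1475 zmax 0.120 world [0.633 0.432] [0.825 0.712] F [-110.  482.] [ 77. 758.]
[515. 151.] 3124 zmax 0.120 world [ 0.449 -0.714] [ 0.79  -0.578] F [-173. -692.] [ 165. -525.]
[401. 117.] 2185 zmax 0.088 world [ 0.657 -0.42 ] [ 0.73  -0.213] F [  -8. -375.] [  78. -164.]
[293. 115.] 642 zmax 0.035 world [ 0.671 -0.164] [0.72  0.074] F [  -2. -120.] [ 24. 120.]
[142. 129.] 1085 zmax 0.045 world [0.593 0.232] [0.691 0.429] F [-122.  268.] [-42. 468.]
[292. 176.] 2111 zmax 0.057 world [ 0.46  -0.124] [0.607 0.034] F [-225.  -95.] [-73.  61.]
[413. 180.] 612 zmax 0.081 world [ 0.502 -0.366] [ 0.563 -0.311] F [-148. -337.] [ -88. -282.]
[227. 228.] 1210 zmax 0.044 world [0.347 0.05 ] [0.459 0.168] F [-353.   63.] [-238.  180.]
[423. 220.] 274 zmax 0.025 world [ 0.409 -0.405] [ 0.464 -0.349] F [-237. -385.] [-182. -329.]
[135. 220.] 501 zmax 0.031 world [0.4   0.271] [0.428 0.469] F [-322.  284.] [-292.  482.]
[ 31. 275.] 972 zmax 0.065 world [0.2   0.568] [0.362 0.672] F [-554.  557.] [-389.  664.]
[329. 268.] 2200 zmax 0.057 world [ 0.255 -0.211] [ 0.369 -0.07 ] F [-410. -204.] [-308.  -69.]
[150. 308.] 703 zmax 0.034 world [0.149 0.182] [0.256 0.406] F [-557.  167.] [-472.  400.]
[537. 329.] 1121 zmax 0.120 world [ 0.106 -0.711] [ 0.223 -0.631] F [-507. -713.] [-386. -640.]
[227. 396.] 269 zmax 0.109 world [-0.064  0.079] [0.053 0.11 ] F [-758.   45.] [-642.   81.]
die F [-148.86609272  -16.70588039] corners [[-227.    0.]
 [-142.  -97.]
 [ -70.  -34.]
 [-156.   63.]]
```

```bash
cat >> h.py <<'E'
def goto(F,z,yaw=-96.25):
    "tool-axis shift (mm) and turn (deg) from the present pose to F-frame point, height z m"
    s,p,M=tool();w=np.r_[toW(np.array(F,float)),z];d=M.T@(w-p)*1000
    a=np.degrees(np.arctan2(M[1,0],M[0,0]));t=-(yaw-a);t=(t+180)%360-180
    print("tcp F",toF(p[:2]).round(1),"z",p[2].round(4),"yaw",a.round(2),"| shift mm",d.round(1),"turn",round(t,2),"F",s["wrist_force"].round(1),"t",round(s["time_s"],2),"open",round(s["opening"],2))
E
python3 - <<'E'
from h import *
goto((-245,-40),.12)
E
```

```text
tcp F [-460.2 -559.4] z 0.2304 yaw -73.28 | shift mm [-394.1 -400.8  111.2] turn 22.97 F [-0.3  0.9 -0.2] t 0.1 open 1.0
```

Request:
move_arm(increments=[{"tx": -0.01, "ty": -0.01, "tz": 0, "turn": 1}, {"tx": -0.03, "ty": -0.031, "tz": 0, "turn": 2}, {"tx": -0.053, "ty": -0.054, "tz": 0, "turn": 4}, {"tx": -0.077, "ty": -0.078, "tz": 0, "turn": 5}, {"tx": -0.101, "ty": -0.102, "tz": 0, "turn": 7}, {"tx": -0.125, "ty": -0.127, "tz": 0, "turn": 8}, {"tx": -0.149, "ty": -0.151, "tz": 0, "turn": 10}, {"tx": -0.173, "ty": -0.175, "tz": 0.005, "turn": 11}, {"tx": -0.197, "ty": -0.2, "tz": 0.01, "turn": 13}, {"tx": -0.221, "ty": -0.224, "tz": 0.02, "turn": 14}, {"tx": -0.245, "ty": -0.249, "tz": 0.03, "turn": 16}, {"tx": -0.269, "ty": -0.273, "tz": 0.04, "turn": 17}, {"tx": -0.293, "ty": -0.297, "tz": 0.05, "turn": 19}, {"tx": -0.317, "ty": -0.322, "tz": 0.06, "turn": 20}, {"tx": -0.341, "ty": -0.346, "tz": 0.075, "turn": 21}, {"tx": -0.36, "ty": -0.366, "tz": 0.09, "turn": 22}, {"tx": -0.376, "ty": -0.382, "tz": 0.1, "turn": 22.5}, {"tx": -0.388, "ty": -0.394, "tz": 0.107, "turn": 23}, {"tx": -0.394, "ty": -0.401, "tz": 0.111, "turn": 23}, {"tx": -0.394, "ty": -0.401, "tz": 0.111, "turn": 23}], gripper=0)

```text
time_s: 1.77
eef_pos: [0.4359, -0.0565, 0.1193]
eef_rot: [-0.0, -0.668, 0.744, 0.001]
wrist_force: [-0.4, -0.7, -0.8]
opening: -0.003
```

```bash
python3 - <<'E'
from h import *
goto((-245,-40),.012)
save("top","top1");save("scene","scene1")
E
```

```text
tcp F [-245.1  -39.2] z 0.1193 yaw -96.13 | shift mm [  0.9  -0.3 107.3] turn 0.12 F [-0.4 -0.7 -0.8] t 1.77 open -0.0
```

View pics/scene1.png

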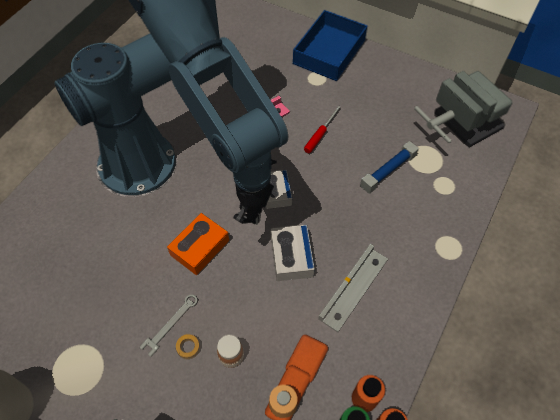

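View pics/top1.png

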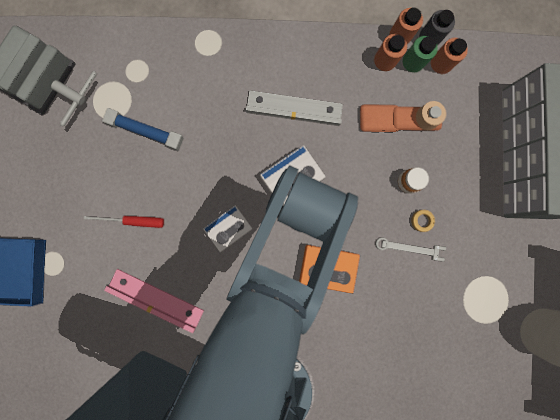

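Scene view: the gripper is at (250,210), behind the die's rear-left corner, and the die at (293,250) is unobstructed. Descending, then a gentle push.

Request:
move_arm(increments=[{"tz": 0.015}, {"tz": 0.035}, {"tz": 0.06}, {"tz": 0.08}, {"tz": 0.095}, {"tz": 0.103}, {"tz": 0.107}, {"tz": 0.107}])

```text
validation failed for argument at $.in...
```

```bash
cat >> h.py <<'E'
FS=np.array([.6838,-.0455]) # fence origin as scene camera sees it
def die(n,im,dp,roi,zlo=.044):
    r,w,m,h=rect(n,im,dp,zlo,.06,roi,.05)
    hsv=cv2.cvtColor(im,cv2.COLOR_RGB2HSV);b=cv2.inRange(hsv,(100,140,50),(130,255,255))
    x0,y0,x1,y1=roi;q=np.zeros_like(b);q[y0:y1,x0:x1]=b[y0:y1,x0:x1]
    q[cv2.dilate(m,np.ones((5,5)))==0]=0
    v,u=np.nonzero(q);bw=onplane(n,np.c_[u,v],.05)[:,:2]
    vx,vy,_,_=cv2.fitLine((bw*1000).astype(np.float32),cv2.DIST_L2,0,.01,.01).ravel()
    ang=np.degrees(np.arctan2(vy,vx));ang=(ang+360)%180  # die y axis dir
    th=ang-83.75
    o=FS if n=="scene" else FO
    def F(w):
        w=w-o;return np.array([w@fx,w@fy])*1000
    bc=F(bw.mean(0));t=np.radians(th);ux=np.array([np.cos(t),np.sin(t)]);
    rc=F(np.array(r[0])/1000)
    print(n,"rect c",rc.round(1),"size",np.round(r[1],1),"ang",round((r[2]+6.25)%90,2),"| blue th",round(th,2),"centre via blue",(bc-ux*bs(n)).round(1))
    return rc,th
def bs(n): return 38.
E
python3 - <<'E'
from h import *
goto((-230,-28),.012)
z=np.load("pics/scene0.npz");die("scene",z["im"],z["dp"],(262,215,325,285))
z=np.load("pics/top0.npz");die("top",z["im"],z["dp"],(250,135,340,215))
z=np.load("pics/scene1.npz");die("scene",z["im"],z["dp"],(262,215,325,285))
E
```

```text
tcp F [-244.8  -41. ] z 0.1204 yaw -96.23 | shift mm [-13.  -14.8 108.4] turn 0.02 F [ 0.2 -0.  -0.9] t 1.87 open -0.0
scene rect c [-147.2  -20. ] size [ 95.2 133.1] ang 42.63 | blue th 42.52 centre via blue [-149.2  -18.8]
top rect c [-148.6  -16.9] size [ 94.5 129.2] ang 41.28 | blue th 42.36 centre via blue [-149.2  -16.5]
scene rect c [-147.4  -19.8] size [ 95.2 132.6] ang 42.6 | blue th 42.51 centre via blue [-149.3  -18.8]
```

Request:
move_arm(increments=[{"tx": 0, "ty": 0, "tz": 0.015, "turn": 0}, {"tx": 0, "ty": 0, "tz": 0.035, "turn": 0}, {"tx": 0, "ty": 0, "tz": 0.06, "turn": 0}, {"tx": 0, "ty": 0, "tz": 0.08, "turn": 0}, {"tx": 0, "ty": 0, "tz": 0.095, "turn": 0}, {"tx": 0, "ty": 0, "tz": 0.103, "turn": 0}, {"tx": 0, "ty": 0, "tz": 0.107, "turn": 0}, {"tx": 0, "ty": 0, "tz": 0.107, "turn": 0}])

```text
time_s: 2.53
eef_pos: [0.4359, -0.0587, 0.0132]
eef_rot: [-0.0, -0.667, 0.745, 0.0]
wrist_force: [-0.5, 0.6, 0.2]
opening: -0.0
```

```bash
python3 - <<'E'
from h import *
goto((-230,-28),.012)
E
```

```text
tcp F [-244.8  -41.4] z 0.0132 yaw -96.34 | shift mm [-13.4 -14.8   1.2] turn -0.09 F [-0.5  0.6  0.2] t 2.53 open -0.0
```

Request:
move_arm(increments=[{"tx": -0.0033, "ty": -0.0037, "tz": 0, "turn": 0}, {"tx": -0.0067, "ty": -0.0074, "tz": 0, "turn": 0}, {"tx": -0.0094, "ty": -0.0104, "tz": 0, "turn": 0}, {"tx": -0.0114, "ty": -0.0126, "tz": 0, "turn": 0}, {"tx": -0.0127, "ty": -0.0141, "tz": 0, "turn": 0}, {"tx": -0.014, "ty": -0.0156, "tz": 0, "turn": 0}, {"tx": -0.0154, "ty": -0.0171, "tz": 0, "turn": 0}, {"tx": -0.0167, "ty": -0.0186, "tz": 0, "turn": 0}, {"tx": -0.018, "ty": -0.02, "tz": 0, "turn": 0}, {"tx": -0.0194, "ty": -0.0215, "tz": 0, "turn": 0}, {"tx": -0.0207, "ty": -0.023, "tz": 0, "turn": 0}, {"tx": -0.022, "ty": -0.0245, "tz": 0, "turn": 0}, {"tx": -0.0234, "ty": -0.026, "tz": 0, "turn": 0}, {"tx": -0.0247, "ty": -0.0275, "tz": 0, "turn": 0}, {"tx": -0.026, "ty": -0.029, "tz": 0, "turn": 0}, {"tx": -0.0274, "ty": -0.0305, "tz": 0, "turn": 0}])

```text
time_s: 3.87
eef_pos: [0.4655, -0.0335, 0.0124]
eef_rot: [-0.003, -0.668, 0.744, 0.003]
wrist_force: [-12.4, -2.9, 7.0]
opening: -0.002
```

```bash
cat > look.py <<'E'
import sys
from h import *
t=sys.argv[1];im,dp=save("scene","s"+t)
roi=tuple(int(a) for a in sys.argv[2].split(",")) if len(sys.argv)>2 else (262,205,365,315)
die("scene",im,dp,roi);goto((-230,-28),.012)
x0,y0,x1,y1=roi
cv2.imwrite(f"pics/c{t}.png",cv2.resize(im[y0-40:y1+40,x0-50:x1+50,::-1],None,fx=2.8,fy=2.8))
E
python3 look.py 2
```

```text
scene rect c [-147.5  -22.3] size [112.7 129.7] ang 35.74 | blue th 35.57 centre via blue [-143.4  -15. ]
tcp F [-217.7  -12.9] z 0.0124 yaw -96.23 | shift mm [15.1 12.3  0.5] turn 0.02 F [-12.3  -0.3   7.1] t 3.92 open -0.0
```

View pics/c2.png

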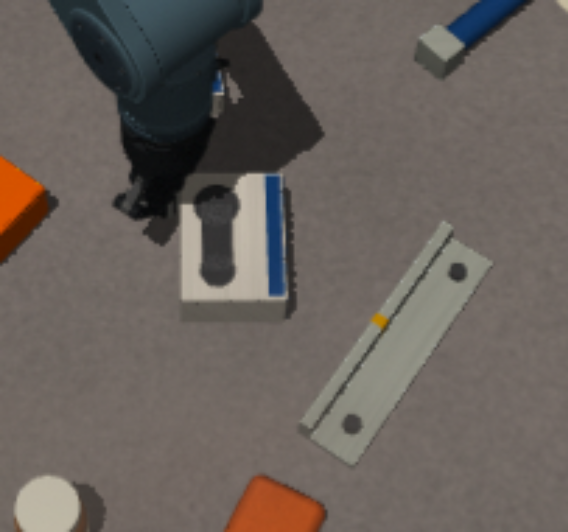

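Rotated gently by 7° at about 13 N; the fingertip bears near the rear-left corner. Continuing along a curved path.

Request:
move_arm(increments=[{"tx": -0.001, "ty": -0.0015, "tz": 0, "turn": 0}, {"tx": -0.0019, "ty": -0.003, "tz": 0, "turn": 0}, {"tx": -0.0029, "ty": -0.0046, "tz": 0, "turn": 0}, {"tx": -0.0038, "ty": -0.0061, "tz": 0, "turn": 0}, {"tx": -0.0048, "ty": -0.0076, "tz": 0, "turn": 0}, {"tx": -0.0057, "ty": -0.0092, "tz": 0, "turn": 0}, {"tx": -0.0067, "ty": -0.0107, "tz": 0, "turn": 0}, {"tx": -0.0076, "ty": -0.0122, "tz": 0, "turn": 0}, {"tx": -0.0086, "ty": -0.0137, "tz": 0, "turn": 0}, {"tx": -0.0095, "ty": -0.0153, "tz": 0, "turn": 0}, {"tx": -0.0101, "ty": -0.017, "tz": 0, "turn": 0}, {"tx": -0.0107, "ty": -0.0187, "tz": 0, "turn": 0}, {"tx": -0.0113, "ty": -0.0204, "tz": 0, "turn": 0}, {"tx": -0.0119, "ty": -0.0221, "tz": 0, "turn": 0}, {"tx": -0.0125, "ty": -0.0238, "tz": 0, "turn": 0}, {"tx": -0.0131, "ty": -0.0255, "tz": 0, "turn": 0}])

```text
time_s: 5.25
eef_pos: [0.4913, -0.0223, 0.0118]
eef_rot: [-0.003, -0.668, 0.744, 0.005]
wrist_force: [-14.2, 1.3, 8.7]
opening: 0.0
```

```bash
python3 look.py 3
```

```text
scene rect c [-125.6  -18.1] size [106.9 132.8] ang 24.48 | blue th 24.65 centre via blue [-123.3  -13.3]
tcp F [-193.1    0.9] z 0.0119 yaw -96.24 | shift mm [28.9 36.9  0.2] turn 0.01 F [-9.8  3.8  3.6] t 5.3 open 0.0
```

View pics/c3.png

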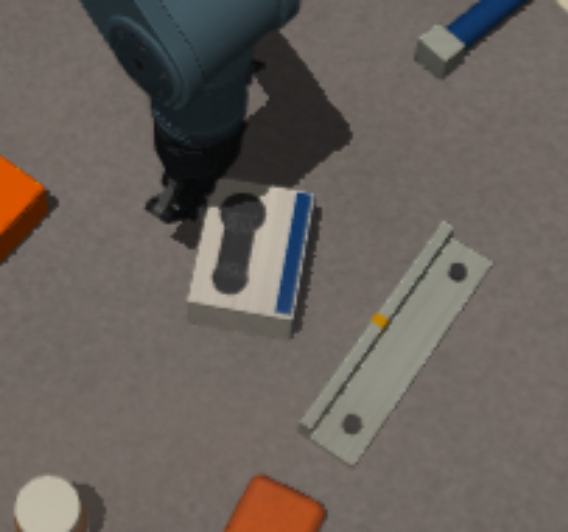

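Request:
move_arm(increments=[{"tx": 0.0017, "ty": 0.0036, "tz": 0, "turn": 0}, {"tx": -0.002, "ty": 0.0055, "tz": 0, "turn": 0}, {"tx": -0.0056, "ty": 0.007, "tz": 0, "turn": 0}, {"tx": -0.0065, "ty": 0.005, "tz": 0, "turn": 0}, {"tx": -0.0077, "ty": 0.0036, "tz": 0, "turn": 0}, {"tx": -0.0088, "ty": 0.0022, "tz": 0, "turn": 0}, {"tx": -0.01, "ty": 0.0009, "tz": 0, "turn": 0}, {"tx": -0.0111, "ty": -0.0005, "tz": 0, "turn": 0}, {"tx": -0.0123, "ty": -0.0019, "tz": 0, "turn": 0}, {"tx": -0.0135, "ty": -0.0033, "tz": 0, "turn": 0}, {"tx": -0.0146, "ty": -0.0047, "tz": 0, "turn": 0}, {"tx": -0.0158, "ty": -0.006, "tz": 0, "turn": 0}, {"tx": -0.0167, "ty": -0.0076, "tz": 0, "turn": 0}, {"tx": -0.0176, "ty": -0.0092, "tz": 0, "turn": 0}, {"tx": -0.0185, "ty": -0.0107, "tz": 0, "turn": 0}, {"tx": -0.0194, "ty": -0.0123, "tz": 0, "turn": 0}, {"tx": -0.0203, "ty": -0.0138, "tz": 0, "turn": 0}, {"tx": -0.0212, "ty": -0.0154, "tz": 0, "turn": 0}])

```text
time_s: 6.8
eef_pos: [0.5103, -0.0034, 0.0127]
eef_rot: [-0.003, -0.668, 0.744, 0.003]
wrist_force: [-13.9, 0.8, 11.6]
opening: -0.0
```

```bash
python3 look.py 4
```

```text
scene rect c [-112.9  -13.9] size [104.3 131.7] ang 12.45 | blue th 12.06 centre via blue [-111.1  -10.5]
tcp F [-176.4   21.9] z 0.0127 yaw -96.24 | shift mm [49.8 53.6  1.1] turn 0.01 F [-10.5   2.6   5.7] t 6.85 open -0.0
```

View pics/c4.png

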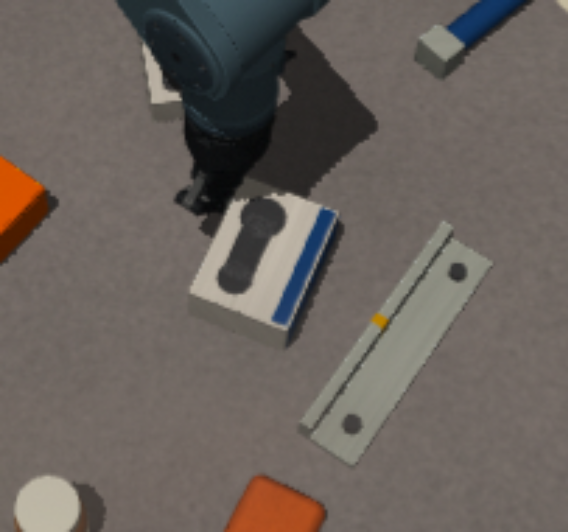

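θ is now 12°, centre about (-111,-10) in the fence frame. A push on the right face at the rear-right corner turns it the rest of the way and also moves it +y, which is needed. Hopping over to there.

Request:
move_arm(increments=[{"tx": 0, "ty": 0.006, "tz": 0, "turn": 0}, {"tx": 0, "ty": 0.012, "tz": -0.01, "turn": 0}, {"tx": 0, "ty": 0.014, "tz": -0.035, "turn": 0}, {"tx": 0, "ty": 0.014, "tz": -0.065, "turn": 0}, {"tx": 0.005, "ty": 0.012, "tz": -0.09, "turn": 0}, {"tx": 0.02, "ty": 0.005, "tz": -0.1, "turn": 0}, {"tx": 0.045, "ty": -0.008, "tz": -0.1, "turn": 0}, {"tx": 0.072, "ty": -0.022, "tz": -0.1, "turn": 0}, {"tx": 0.098, "ty": -0.036, "tz": -0.1, "turn": 0}, {"tx": 0.12, "ty": -0.046, "tz": -0.1, "turn": 0}, {"tx": 0.134, "ty": -0.052, "tz": -0.098, "turn": 0}, {"tx": 0.14, "ty": -0.054, "tz": -0.085, "turn": 0}, {"tx": 0.14, "ty": -0.054, "tz": -0.06, "turn": 0}, {"tx": 0.14, "ty": -0.054, "tz": -0.035, "turn": 0}, {"tx": 0.14, "ty": -0.054, "tz": -0.015, "turn": 0}, {"tx": 0.14, "ty": -0.054, "tz": -0.003, "turn": 0}, {"tx": 0.14, "ty": -0.054, "tz": 0, "turn": 0}, {"tx": 0.14, "ty": -0.054, "tz": 0, "turn": 0}])

```text
time_s: 8.35
eef_pos: [0.5513, -0.1485, 0.012]
eef_rot: [-0.0, -0.668, 0.745, 0.001]
wrist_force: [0.1, 0.2, 0.1]
opening: 0.0
```

```bash
python3 look.py 5; python3 -c "
from h import *
im,dp=save('top','t5')"
```

```text
scene rect c [-101.8  -12. ] size [ 83.2 131.8] ang 12.44 | blue th 11.71 centre via blue [-105.8  -29.6]
tcp F [-119.3 -118.6] z 0.0133 yaw -96.25 | shift mm [-90.6 110.7   1.4] turn 0.0 F [ 0.5 -0.2  0.5] t 8.4 open -0.0
```

View pics/c5.png

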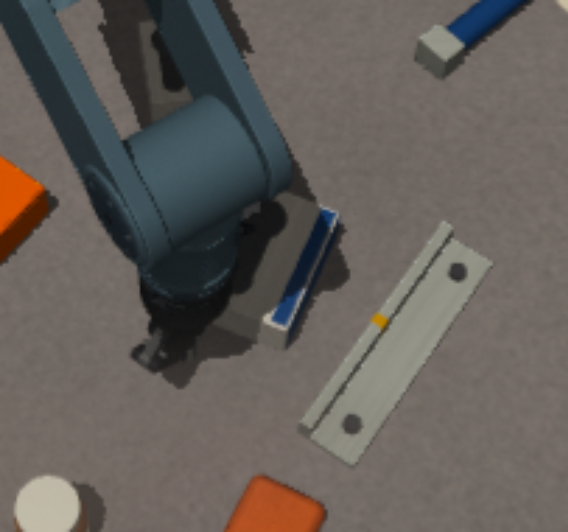

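View pics/t5.png

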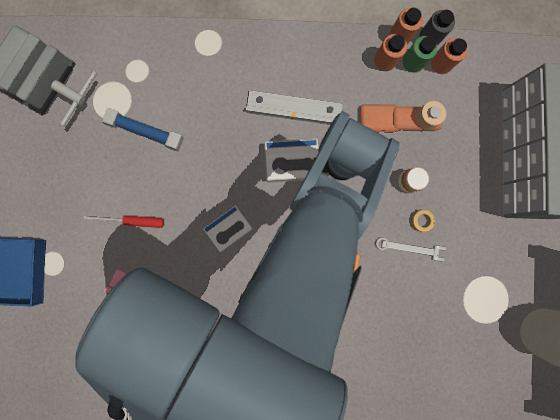

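Request:
move_arm(increments=[{"tx": -0.006, "ty": 0.001, "tz": 0, "turn": 0}, {"tx": -0.012, "ty": 0.002, "tz": 0, "turn": 0}, {"tx": -0.016, "ty": 0.003, "tz": 0, "turn": 0}, {"tx": -0.018, "ty": 0.003, "tz": 0, "turn": 0}, {"tx": -0.0197, "ty": 0.0037, "tz": 0, "turn": 0}, {"tx": -0.0213, "ty": 0.0044, "tz": 0, "turn": 0}, {"tx": -0.023, "ty": 0.0052, "tz": 0, "turn": 0}, {"tx": -0.0246, "ty": 0.0059, "tz": 0, "turn": 0}, {"tx": -0.0263, "ty": 0.0066, "tz": 0, "turn": 0}, {"tx": -0.0279, "ty": 0.0073, "tz": 0, "turn": 0}, {"tx": -0.0296, "ty": 0.008, "tz": 0, "turn": 0}, {"tx": -0.0312, "ty": 0.0088, "tz": 0, "turn": 0}, {"tx": -0.0329, "ty": 0.0095, "tz": 0, "turn": 0}, {"tx": -0.0345, "ty": 0.0102, "tz": 0, "turn": 0}])

```text
time_s: 9.62
eef_pos: [0.5457, -0.116, 0.0135]
eef_rot: [-0.001, -0.667, 0.745, -0.001]
wrist_force: [-2.1, -7.9, -0.4]
opening: -0.006
```

```bash
python3 look.py 6; python3 -c "
from h import *
im,dp=save('top','t6');die('top',im,dp,(240,110,345,215))"
```

```text
scene rect c [-96.5  -8.6] size [ 91.6 153.6] ang 15.86 | blue th 5.24 centre via blue [-106.6  -25.5]
tcp F [-129.6  -86. ] z 0.0134 yaw -96.28 | shift mm [-57.9 100.5   1.3] turn -0.03 F [-1.  -6.9 -0.1] t 9.67 open -0.0
top rect c [-111.3   11.6] size [ 92.8 100.5] ang 6.6 | blue th 7.11 centre via blue [-110.4    9.8]
```

View pics/c6.png

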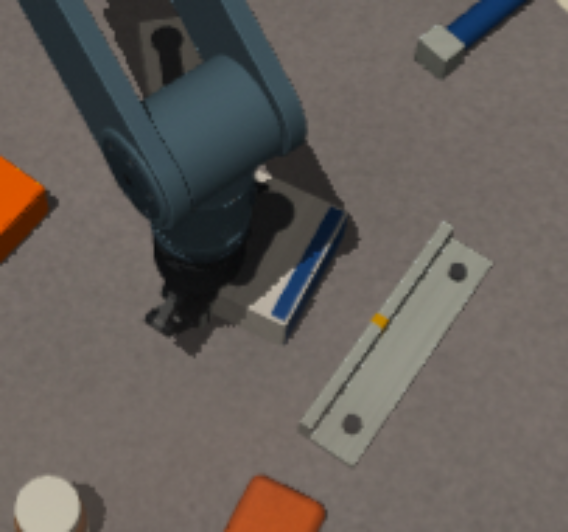

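Request:
move_arm(increments=[{"tx": -0.0017, "ty": 0.0007, "tz": 0, "turn": 0}, {"tx": -0.0033, "ty": 0.0014, "tz": 0, "turn": 0}, {"tx": -0.005, "ty": 0.0021, "tz": 0, "turn": 0}, {"tx": -0.0066, "ty": 0.0028, "tz": 0, "turn": 0}, {"tx": -0.0075, "ty": 0.0032, "tz": 0, "turn": 0}])

```text
time_s: 10.13
eef_pos: [0.5434, -0.108, 0.0135]
eef_rot: [-0.001, -0.667, 0.745, -0.001]
wrist_force: [-1.9, -7.5, 0.1]
opening: -0.0
```

```bash
python3 look.py 7; python3 -c "
from h import *
im,dp=save('top','t7');die('top',im,dp,(240,110,345,215))
x=im[80:230,200:400,::-1];cv2.imwrite('pics/ct7.png',cv2.resize(x,None,fx=3.5,fy=3.5))"
```

```text
scene rect c [-97.3   3.3] size [ 92.7 144.3] ang 14.07 | blue th 2.31 centre via blue [-108.2  -12. ]
tcp F [-132.7  -78.6] z 0.0135 yaw -96.28 | shift mm [-50.5  97.3   1.3] turn -0.03 F [-2.1 -7.3 -0.2] t 10.18 open -0.0
top rect c [-109.8   20.5] size [94.6 92.9] ang 3.82 | blue th 4.06 centre via blue [-109.5   18.9]
```

View pics/ct7.png

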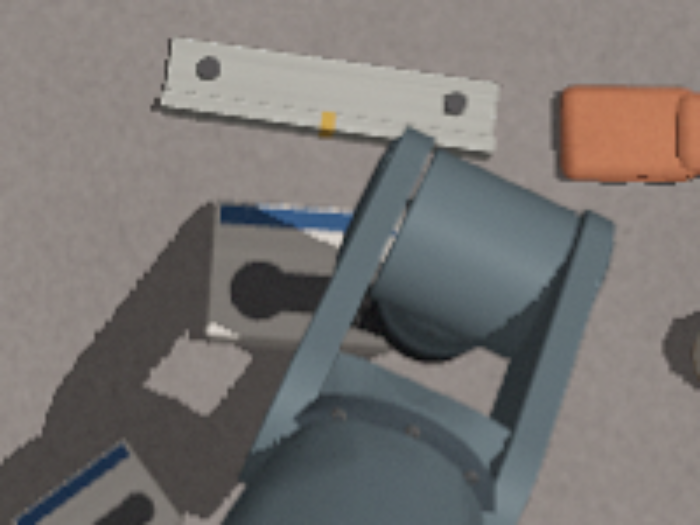

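Request:
move_arm(increments=[{"tx": 0.006, "ty": 0, "tz": 0, "turn": 0}, {"tx": 0.016, "ty": 0, "tz": 0, "turn": 0}, {"tx": 0.022, "ty": 0, "tz": -0.015, "turn": 0}, {"tx": 0.022, "ty": 0.005, "tz": -0.04, "turn": 0}, {"tx": 0.018, "ty": 0.015, "tz": -0.065, "turn": 0}, {"tx": 0.005, "ty": 0.035, "tz": -0.085, "turn": 0}, {"tx": -0.012, "ty": 0.055, "tz": -0.095, "turn": 0}, {"tx": -0.03, "ty": 0.072, "tz": -0.1, "turn": 0}, {"tx": -0.048, "ty": 0.085, "tz": -0.1, "turn": 0}, {"tx": -0.064, "ty": 0.092, "tz": -0.1, "turn": 0}, {"tx": -0.075, "ty": 0.096, "tz": -0.1, "turn": 0}, {"tx": -0.079, "ty": 0.097, "tz": -0.1, "turn": 0}, {"tx": -0.079, "ty": 0.097, "tz": -0.1, "turn": 0}], gripper=1)

```text
time_s: 11.32
eef_pos: [0.4559, -0.0167, 0.1133]
eef_rot: [0.0, -0.668, 0.744, -0.0]
wrist_force: [0.2, 0.9, -0.1]
opening: 0.999
```

```bash
python3 look.py 8; python3 -c "
from h import *
im,dp=save('top','t8');die('top',im,dp,(240,110,345,215))
x=im[80:230,200:400,::-1];cv2.imwrite('pics/ct8.png',cv2.resize(x,None,fx=3.5,fy=3.5))"
```

```text
scene rect c [-107.1    1.5] size [130.9  96.2] ang 3.94 | blue th 3.85 centre via blue [-109.7    4.6]
tcp F [-229.2    1.9] z 0.1134 yaw -96.24 | shift mm [ 29.9   0.9 101.4] turn 0.01 F [ 0.4 -0.3  0.9] t 11.37 open 1.0
top rect c [-101.7    3.8] size [129.6  79.2] ang 3.67 | blue th 3.76 centre via blue [-108.6    4.7]
```

View pics/ct8.png

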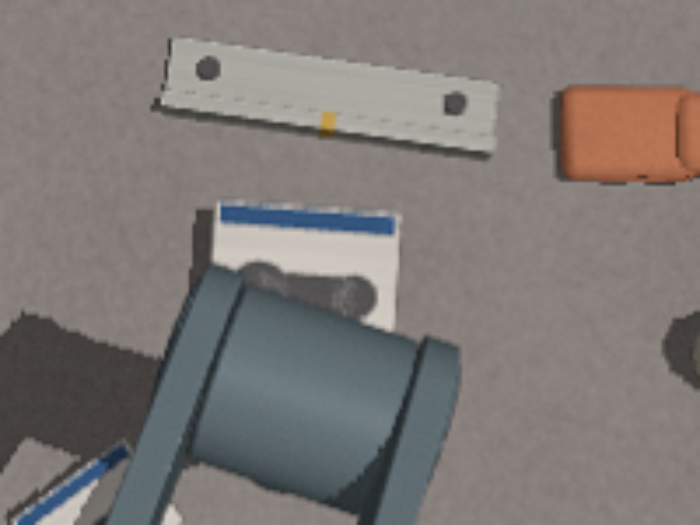

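View pics/c8.png

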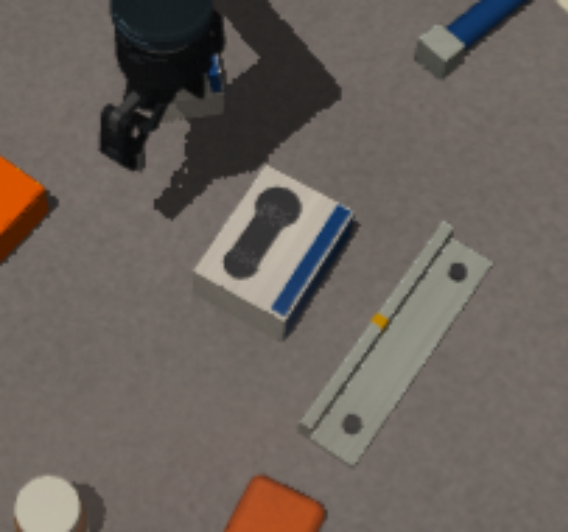

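θ=3.8°, centre about (-109,+4). A small push on the left face near the blue (die_left) corner will take out both the angle and the offset.

Request:
move_arm(increments=[{"tx": -0.01, "ty": -0.005, "tz": 0, "turn": 0}, {"tx": -0.03, "ty": -0.015, "tz": 0, "turn": 0}, {"tx": -0.055, "ty": -0.03, "tz": 0, "turn": 0}, {"tx": -0.078, "ty": -0.052, "tz": 0, "turn": 0}, {"tx": -0.095, "ty": -0.078, "tz": 0, "turn": 0}, {"tx": -0.104, "ty": -0.105, "tz": 0, "turn": 0}, {"tx": -0.106, "ty": -0.127, "tz": 0, "turn": 0}, {"tx": -0.106, "ty": -0.14, "tz": 0.01, "turn": 0}, {"tx": -0.106, "ty": -0.143, "tz": 0.03, "turn": 0}, {"tx": -0.106, "ty": -0.143, "tz": 0.055, "turn": 0}, {"tx": -0.106, "ty": -0.143, "tz": 0.078, "turn": 0}, {"tx": -0.106, "ty": -0.143, "tz": 0.094, "turn": 0}, {"tx": -0.106, "ty": -0.143, "tz": 0.1, "turn": 0}, {"tx": -0.106, "ty": -0.143, "tz": 0.1, "turn": 0}], gripper=0)

```text
time_s: 12.58
eef_pos: [0.6083, 0.0726, 0.011]
eef_rot: [-0.001, -0.667, 0.745, 0.001]
wrist_force: [0.0, 0.6, 0.1]
opening: -0.002
```

```bash
python3 look.py 9
```

```text
scene rect c [-107.2    1. ] size [131.9  95.9] ang 3.94 | blue th 3.97 centre via blue [-109.5    3.7]
tcp F [-86.6 107.9] z 0.0126 yaw -96.31 | shift mm [136.1 143.2   0.8] turn -0.06 F [ 0.8 -0.1  0.9] t 12.63 open -0.0
```

View pics/c9.png

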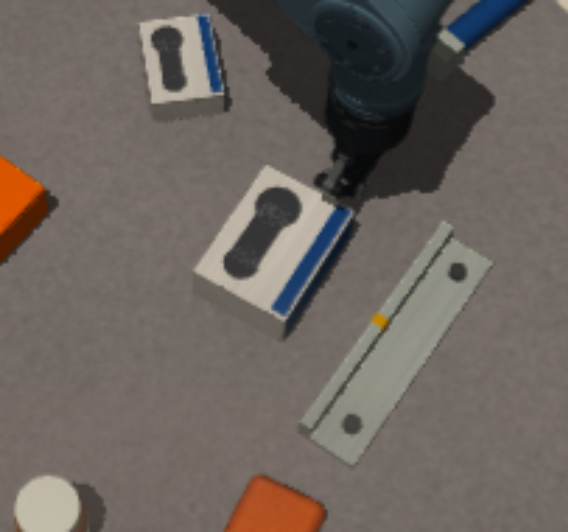

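Request:
move_arm(increments=[{"tx": 0.006, "ty": 0, "tz": 0, "turn": 0}, {"tx": 0.012, "ty": 0, "tz": 0, "turn": 0}, {"tx": 0.016, "ty": 0, "tz": 0, "turn": 0}, {"tx": 0.0185, "ty": 0, "tz": 0, "turn": 0}, {"tx": 0.02, "ty": 0, "tz": 0, "turn": 0}, {"tx": 0.0215, "ty": 0, "tz": 0, "turn": 0}, {"tx": 0.023, "ty": -0.001, "tz": 0, "turn": 0}, {"tx": 0.0245, "ty": -0.0015, "tz": 0, "turn": 0}, {"tx": 0.026, "ty": -0.002, "tz": 0, "turn": 0}, {"tx": 0.026, "ty": -0.002, "tz": 0, "turn": 0}])

```text
time_s: 13.47
eef_pos: [0.6086, 0.0477, 0.0134]
eef_rot: [0.001, -0.667, 0.745, 0.001]
wrist_force: [0.1, 4.9, 1.1]
opening: -0.001
```

```bash
python3 look.py 10
```

```text
scene rect c [-106.8   -0.3] size [132.9  96.3] ang 3.36 | blue th 2.27 centre via blue [-108.8   -3.4]
tcp F [-84.7  83.2] z 0.0134 yaw -96.27 | shift mm [111.2 145.2   1.3] turn -0.02 F [0.1 4.9 1.2] t 13.52 open -0.0
```

Request:
move_arm(increments=[{"tx": 0.0015, "ty": -0.0008, "tz": 0, "turn": 0}, {"tx": 0.003, "ty": -0.0016, "tz": 0, "turn": 0}, {"tx": 0.0045, "ty": -0.0024, "tz": 0, "turn": 0}, {"tx": 0.005, "ty": -0.003, "tz": 0, "turn": 0}, {"tx": 0.005, "ty": -0.003, "tz": 0, "turn": 0}])

```text
time_s: 13.93
eef_pos: [0.6113, 0.0428, 0.0135]
eef_rot: [0.001, -0.667, 0.745, 0.001]
wrist_force: [-0.3, 6.5, 1.3]
opening: -0.003
```

```bash
python3 look.py 11
```

```text
scene rect c [-107.    -2.7] size [131.7  96. ] ang 0.71 | blue th -0.37 centre via blue [-108.9   -5.7]
tcp F [-81.6  78.6] z 0.0135 yaw -96.26 | shift mm [106.6 148.4   1.2] turn -0.01 F [-0.6  6.5  1.8] t 13.98 open 0.0
```

View pics/c11.png

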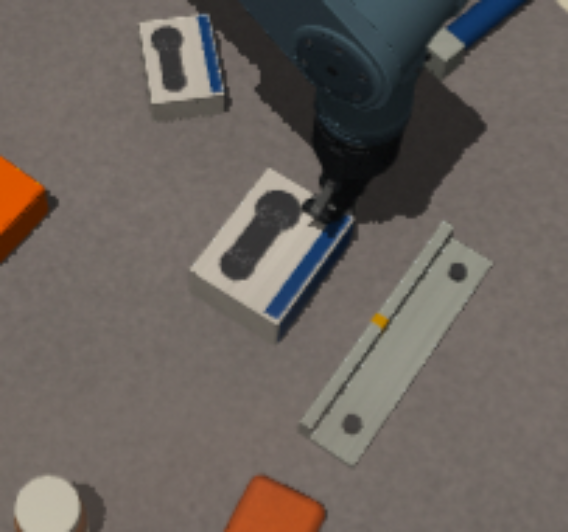

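Now nearly square and centred. Going round behind with the gripper open.

Request:
move_arm(increments=[{"tx": -0.006, "ty": 0, "tz": 0, "turn": 0}, {"tx": -0.016, "ty": 0, "tz": 0, "turn": 0}, {"tx": -0.022, "ty": 0, "tz": -0.015, "turn": 0}, {"tx": -0.022, "ty": 0.005, "tz": -0.045, "turn": 0}, {"tx": -0.022, "ty": 0.02, "tz": -0.075, "turn": 0}, {"tx": -0.018, "ty": 0.045, "tz": -0.095, "turn": 0}, {"tx": -0.008, "ty": 0.07, "tz": -0.1, "turn": 0}, {"tx": 0.01, "ty": 0.095, "tz": -0.1, "turn": 0}, {"tx": 0.032, "ty": 0.118, "tz": -0.1, "turn": 0}, {"tx": 0.055, "ty": 0.135, "tz": -0.1, "turn": 0}, {"tx": 0.072, "ty": 0.144, "tz": -0.1, "turn": 0}, {"tx": 0.079, "ty": 0.146, "tz": -0.1, "turn": 0}, {"tx": 0.079, "ty": 0.146, "tz": -0.1, "turn": 0}], gripper=1)

```text
time_s: 15.07
eef_pos: [0.4572, -0.0223, 0.1136]
eef_rot: [0.0, -0.667, 0.745, -0.0]
wrist_force: [1.1, 0.3, 0.3]
opening: 1.001
```

```bash
python3 look.py 12; python3 -c "
from h import *
im,dp=save('top','t12');die('top',im,dp,(240,110,345,215))
for n,rf in (('top',(235,80,350,130)),('scene',(310,235,395,335))):
    im,dp=viewer.camera(n);o=FS if n=='scene' else FO
    r,w,m,h=rect(n,im,dp,.023,.036,rf,.028);w=(np.array(r[0])/1000-o);print(n,'bar F',w@fx*1e3,w@fy*1e3,r[1],r[2])
    hsv=cv2.cvtColor(im,cv2.COLOR_RGB2HSV);x0,y0,x1,y1=rf
    y=cv2.inRange(hsv,(15,150,120),(30,255,255));q=np.zeros_like(y);q[y0:y1,x0:x1]=y[y0:y1,x0:x1]
    v,u=np.nonzero(q);w=onplane(n,[[u.mean(),v.mean()]],.028)[0,:2]-o;print('yel F',w@fx*1e3,w@fy*1e3)
"
```

```text
scene rect c [-107.    -3.3] size [132.2  96.1] ang 0.64 | blue th 0.57 centre via blue [-109.5    0.7]
tcp F [-227.1   -2.3] z 0.1136 yaw -96.37 | shift mm [ 25.7   3.  101.6] turn -0.12 F [ 0.3 -0.1  0.2] t 15.12 open 1.0
top rect c [-98.3  -0.6] size [129.6  72.8] ang 0.41 | blue th 0.58 centre via blue [-108.3    0.5]
top bar F 5.122521749518916 0.3567016173362785 (239.57492065429688, 13.844925880432129) 83.6598892211914
yel F 5.2823409164154445 1.3543464586721485
scene bar F 7.129224790109696 -0.9324391270486843 (242.41493225097656, 12.852304458618164) 83.72834014892578
yel F 6.166442241655473 0.8674965468363328
```

View pics/c12.png

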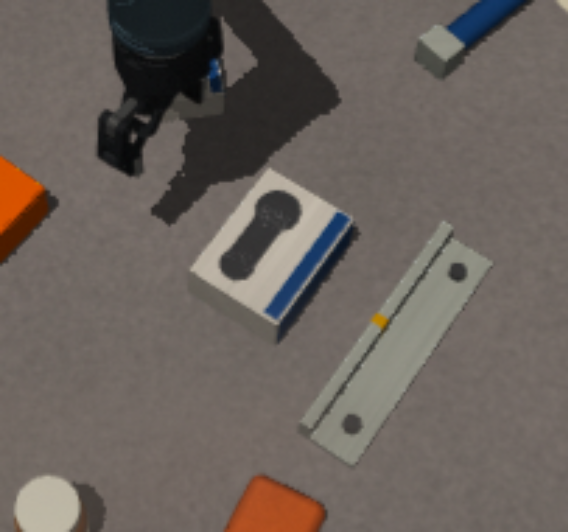

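Request:
move_arm(increments=[{"tx": -0.001, "ty": -0.008, "tz": 0.01, "turn": 0}, {"tx": -0.002, "ty": -0.02, "tz": 0.03, "turn": 0}, {"tx": -0.002, "ty": -0.03, "tz": 0.055, "turn": 0}, {"tx": -0.002, "ty": -0.035, "tz": 0.08, "turn": 0}, {"tx": -0.002, "ty": -0.037, "tz": 0.096, "turn": 0}, {"tx": -0.002, "ty": -0.037, "tz": 0.103, "turn": 0}, {"tx": -0.002, "ty": -0.037, "tz": 0.104, "turn": 0}, {"tx": -0.002, "ty": -0.039, "tz": 0.104, "turn": 0}, {"tx": -0.002, "ty": -0.043, "tz": 0.104, "turn": 0}, {"tx": -0.002, "ty": -0.047, "tz": 0.104, "turn": 0}, {"tx": -0.002, "ty": -0.051, "tz": 0.104, "turn": 0}, {"tx": -0.002, "ty": -0.053, "tz": 0.104, "turn": 0}])

```text
time_s: 16.27
eef_pos: [0.5118, -0.0256, 0.0104]
eef_rot: [0.001, -0.667, 0.745, -0.001]
wrist_force: [-0.6, -0.6, -1.2]
opening: 0.999
```

```bash
python3 look.py 13
```

```text
scene rect c [-107.1   -3.7] size [133.   95.9] ang 0.72 | blue th 0.61 centre via blue [-109.5    0.5]
tcp F [-173.1   -0.3] z 0.0102 yaw -96.29 | shift mm [27.8 56.9 -1.9] turn -0.04 F [-0.1 -0.1 -0.6] t 16.32 open 1.0
```

View pics/c13.png

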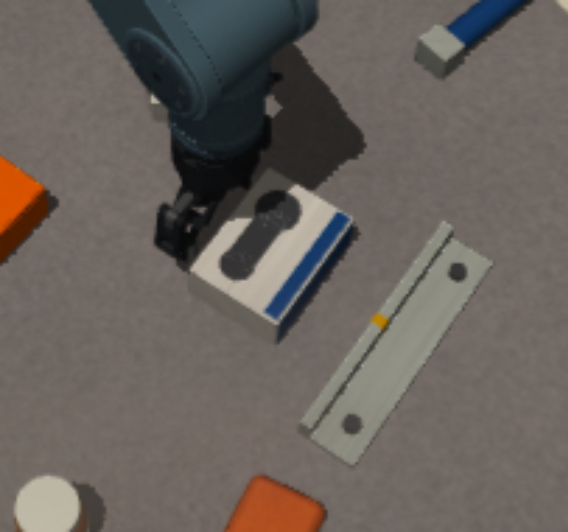

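Request:
move_arm(increments=[{"tx": 0, "ty": -0.002, "tz": 0, "turn": 0}, {"tx": 0, "ty": -0.004, "tz": 0, "turn": 0}, {"tx": 0, "ty": -0.006, "tz": 0, "turn": 0}, {"tx": 0, "ty": -0.008, "tz": 0, "turn": 0}, {"tx": 0, "ty": -0.01, "tz": 0, "turn": 0}, {"tx": 0, "ty": -0.012, "tz": 0, "turn": 0}, {"tx": 0, "ty": -0.014, "tz": 0, "turn": 0}, {"tx": 0, "ty": -0.016, "tz": 0, "turn": 0}, {"tx": 0, "ty": -0.018, "tz": 0, "turn": 0}, {"tx": 0, "ty": -0.02, "tz": 0, "turn": 0}, {"tx": 0, "ty": -0.022, "tz": 0, "turn": 0}, {"tx": 0, "ty": -0.024, "tz": 0, "turn": 0}, {"tx": 0, "ty": -0.026, "tz": 0, "turn": 0}, {"tx": 0, "ty": -0.028, "tz": 0, "turn": 0}, {"tx": 0, "ty": -0.03, "tz": 0, "turn": 0}, {"tx": 0, "ty": -0.032, "tz": 0, "turn": 0}, {"tx": 0, "ty": -0.034, "tz": 0, "turn": 0}, {"tx": 0, "ty": -0.036, "tz": 0, "turn": 0}, {"tx": 0, "ty": -0.038, "tz": 0, "turn": 0}, {"tx": 0, "ty": -0.04, "tz": 0, "turn": 0}])

```text
time_s: 17.98
eef_pos: [0.5451, -0.0284, 0.0081]
eef_rot: [-0.003, -0.668, 0.745, 0.004]
wrist_force: [-15.0, 1.5, 10.5]
opening: 1.0
```

```bash
python3 look.py 14; python3 -c "
from h import *
im,dp=save('top','t14');die('top',im,dp,(240,90,345,195))"
```

```text
scene rect c [-81.7  -3.1] size [132.   99.9] ang 89.47 | blue th 0.07 centre via blue [-82.7  -0.3]
tcp F [-138.8    0.6] z 0.0082 yaw -96.25 | shift mm [28.6 91.3 -3. ] turn -0.0 F [-11.6   1.    5.3] t 18.03 open 1.0Traceback (most recent call last):
  File "<string>", line 3, in <module>
    im,dp=save('top','t14');die('top',im,dp,(240,90,345,195))
                            ~~~^^^^^^^^^^^^^^^^^^^^^^^^^^^^^^
  File "h.py", line 49, in die
    v,u=np.nonzero(q);bw=onplane(n,np.c_[u,v],.05)[:,:2]
                         ~~~~~~~^^^^^^^^^^^^^^^^^^
  File "h.py", line 15, in onplane
    o,d=ray(n,px); return o+d*((z-o[2])/d[:,2])[:,None]
        ~~~^^^^^^
  File "h.py", line 11, in ray
    p=cv2.undistortPointsIter(px[:,None],K,np.array([k1,0,0,0,0.]),None,None,(3,50,1e-10)).reshape(-1,2)
      ~~~~~~~~~~~~~~~~~~~~~~~^^^^^^^^^^^^^^^^^^^^^^^^^^^^^^^^^^^^^^^^^^^^^^^^^^^^^^^^^^^^^
cv2.error: OpenCV(4.12.0) /io/opencv/modules/calib3d/src/undistort.dispatch.cpp:347: error: (-215:Assertion failed) CV_IS_MAT(_src) && CV_IS_MAT(_dst) && (_src->rows == 1 || _src->cols == 1) && (_dst->rows == 1 || _dst->cols == 1) && _src->cols + _src->rows - 1 == _dst->rows + _dst->cols - 1 && (CV_MAT_TYPE(_src->type) == CV_32FC2 || CV_MAT_TYPE(_src->type) == CV_64FC2) && (CV_MAT_TYPE(_dst->type) == CV_32FC2 || CV_MAT_TYPE(_dst->type) == CV_64FC2) in function 'cvUndistortPointsInternal'
```

View pics/c14.png

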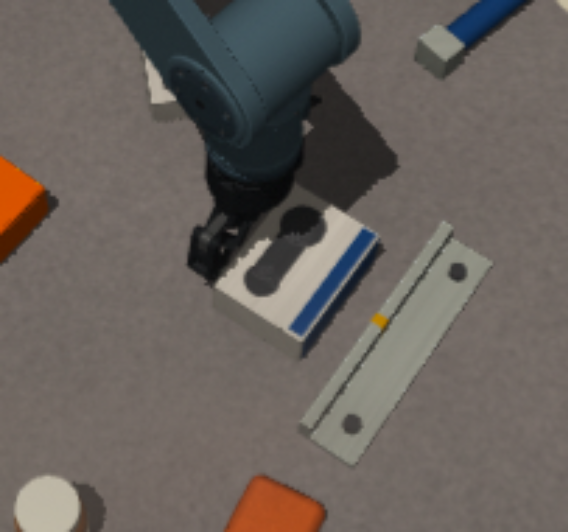

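Request:
move_arm(increments=[{"tx": 0, "ty": -0.002, "tz": 0, "turn": 0}, {"tx": 0, "ty": -0.004, "tz": 0, "turn": 0}, {"tx": 0, "ty": -0.006, "tz": 0, "turn": 0}, {"tx": 0, "ty": -0.008, "tz": 0, "turn": 0}, {"tx": 0, "ty": -0.01, "tz": 0, "turn": 0}, {"tx": 0, "ty": -0.012, "tz": 0, "turn": 0}, {"tx": 0, "ty": -0.014, "tz": 0, "turn": 0}, {"tx": 0, "ty": -0.016, "tz": 0, "turn": 0}, {"tx": 0, "ty": -0.018, "tz": 0, "turn": 0}, {"tx": 0, "ty": -0.02, "tz": 0, "turn": 0}, {"tx": 0, "ty": -0.022, "tz": 0, "turn": 0}, {"tx": 0, "ty": -0.0235, "tz": 0, "turn": 0}, {"tx": 0, "ty": -0.025, "tz": 0, "turn": 0}])

```text
time_s: 19.17
eef_pos: [0.5703, -0.0312, 0.0081]
eef_rot: [-0.003, -0.668, 0.745, 0.004]
wrist_force: [-15.2, 1.6, 10.6]
opening: 0.998
```

```bash
python3 look.py 15
```

```text
scene rect c [-57.4  -3.6] size [132.5 100.6] ang 89.8 | blue th 0.15 centre via blue [-57.4  -0.8]
tcp F [-113.8    0.5] z 0.0081 yaw -96.25 | shift mm [ 28.5 116.2  -2.8] turn 0.0 F [-11.8   2.4   6.3] t 19.22 open 1.0
```

View pics/c15.png

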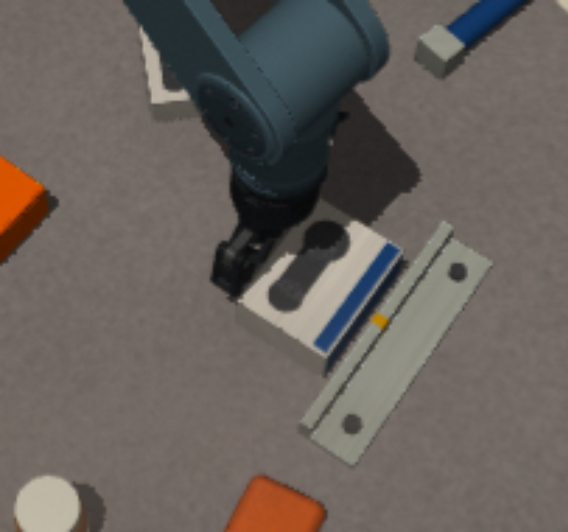

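About 10 mm from the fence and square within 0.2°. Slow final approach, watching the force.

Request:
move_arm(increments=[{"tx": 0, "ty": -0.001, "tz": 0, "turn": 0}, {"tx": 0, "ty": -0.002, "tz": 0, "turn": 0}, {"tx": 0, "ty": -0.003, "tz": 0, "turn": 0}, {"tx": 0, "ty": -0.004, "tz": 0, "turn": 0}, {"tx": 0, "ty": -0.005, "tz": 0, "turn": 0}, {"tx": 0, "ty": -0.006, "tz": 0, "turn": 0}, {"tx": 0, "ty": -0.007, "tz": 0, "turn": 0}])

```text
time_s: 19.8
eef_pos: [0.5772, -0.032, 0.0081]
eef_rot: [-0.003, -0.668, 0.745, 0.004]
wrist_force: [-15.3, 1.7, 9.9]
opening: 0.999
```

```bash
python3 look.py 16
```

```text
scene rect c [-49.7  -3.1] size [131.2  99.1] ang 89.97 | blue th 0.05 centre via blue [-50.3  -1.6]
tcp F [-106.9    0.5] z 0.0081 yaw -96.25 | shift mm [ 28.5 123.1  -2.7] turn -0.0 F [-13.3   2.    7.9] t 19.85 open 1.0
```

Request:
move_arm(increments=[{"tx": 0, "ty": -0.0007, "tz": 0, "turn": 0}, {"tx": 0, "ty": -0.0014, "tz": 0, "turn": 0}, {"tx": 0, "ty": -0.0021, "tz": 0, "turn": 0}])

```text
time_s: 20.1
eef_pos: [0.5792, -0.0322, 0.0081]
eef_rot: [-0.003, -0.668, 0.745, 0.004]
wrist_force: [-19.0, 1.6, 10.5]
opening: 1.0
```

```bash
python3 look.py 17
```

```text
scene rect c [-48.4  -3.4] size [131.7 100.6] ang 89.97 | blue th 0.34 centre via blue [-48.4  -1.4]
tcp F [-105.3    0.5] z 0.0081 yaw -96.25 | shift mm [ 28.5 124.7  -2.6] turn 0.0 F [-14.5   1.2  10.7] t 20.15 open 1.0
```

View pics/c17.png

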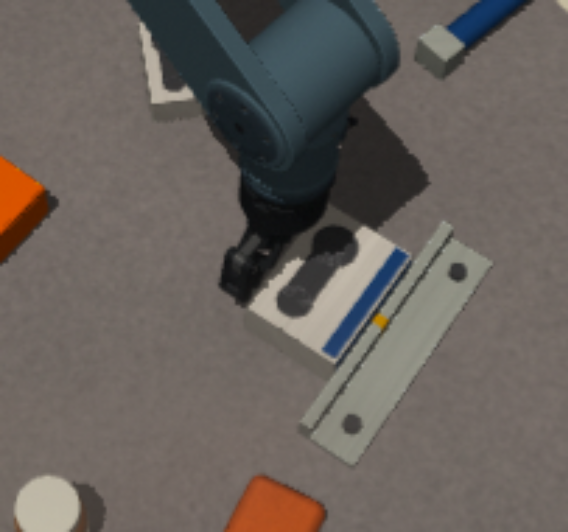

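Request:
move_arm(increments=[{"tx": 0, "ty": -0.0005, "tz": 0, "turn": 0}, {"tx": 0, "ty": -0.001, "tz": 0, "turn": 0}])

```text
time_s: 20.32
eef_pos: [0.5791, -0.0322, 0.0081]
eef_rot: [-0.004, -0.668, 0.745, 0.005]
wrist_force: [-22.1, 2.0, 16.3]
opening: 1.002
```

```bash
python3 -c "
from h import *
goto((-230,0),.01)"
```

```text
tcp F [-105.4    0.5] z 0.0081 yaw -96.24 | shift mm [  0.5 124.6  -0.3] turn 0.01 F [-22.1   2.   16.3] t 20.32 open 1.0
```

The tool has stopped while the force rises, so the block is on the fence. One small seating press.

Request:
move_arm(increments=[{"tx": 0, "ty": -0.0006, "tz": 0, "turn": 0}, {"tx": 0, "ty": -0.0012, "tz": 0, "turn": 0}, {"tx": 0, "ty": -0.0012, "tz": 0, "turn": 0}])

```text
time_s: 20.57
eef_pos: [0.579, -0.0321, 0.0081]
eef_rot: [-0.005, -0.668, 0.744, 0.006]
wrist_force: [-25.4, 2.0, 19.7]
opening: 1.005
```

```bash
python3 look.py 18
```

```text
scene rect c [-48.2  -3.3] size [131.9 100.7] ang 89.8 | blue th 0.35 centre via blue [-48.4  -1.8]
tcp F [-105.5    0.6] z 0.0081 yaw -96.24 | shift mm [ 28.5 124.6  -2. ] turn 0.01 F [-25.5   1.2  20. ] t 20.62 open 1.0
```

Request:
move_arm(increments=[{"tx": 0, "ty": 0.002, "tz": 0, "turn": 0}, {"tx": 0, "ty": 0.004, "tz": 0, "turn": 0}, {"tx": 0, "ty": 0.008, "tz": 0, "turn": 0}, {"tx": 0, "ty": 0.014, "tz": 0, "turn": 0}, {"tx": 0, "ty": 0.024, "tz": 0, "turn": 0}, {"tx": 0, "ty": 0.036, "tz": -0.005, "turn": 0}, {"tx": 0, "ty": 0.048, "tz": -0.02, "turn": 0}, {"tx": 0, "ty": 0.06, "tz": -0.045, "turn": 0}, {"tx": 0, "ty": 0.075, "tz": -0.07, "turn": 0}, {"tx": 0, "ty": 0.095, "tz": -0.095, "turn": 0}, {"tx": 0, "ty": 0.12, "tz": -0.12, "turn": 0}, {"tx": 0, "ty": 0.145, "tz": -0.14, "turn": 0}, {"tx": 0, "ty": 0.165, "tz": -0.15, "turn": 0}, {"tx": 0, "ty": 0.175, "tz": -0.15, "turn": 0}, {"tx": 0, "ty": 0.175, "tz": -0.15, "turn": 0}])

```text
time_s: 21.87
eef_pos: [0.411, -0.0142, 0.1601]
eef_rot: [0.001, -0.667, 0.745, -0.001]
wrist_force: [0.4, -0.7, -0.3]
opening: 0.999
```

```bash
python3 look.py 19; python3 -c "
from h import *
im,dp=save('top','t19');die('top',im,dp,(240,105,345,200),.047)
x=im[80:230,200:400,::-1];cv2.imwrite('pics/ct19.png',cv2.resize(x,None,fx=3.5,fy=3.5))
for n,t in (('top','t19'),('scene','s19')):
    z=np.load(f'pics/{t}.npz');r,w,m,h=rect(n,z['im'],z['dp'],.044,.06,(240,105,345,200) if n=='top' else (262,205,365,315),.05)
    o=FS if n=='scene' else FO;w=w-o;q=np.c_[w@fx,w@fy]*1e3;print(n,'y extent',q[:,1].min(),q[:,1].max(),'x',q[:,0].min(),q[:,0].max())
"
```

```text
scene rect c [-45.8  -3.5] size [132.  96.] ang 0.04 | blue th 0.35 centre via blue [-48.4  -1.8]
tcp F [-273.5   -0. ] z 0.1598 yaw -96.3 | shift mm [ 27.9 -43.2 147.9] turn -0.05 F [ 0.4 -0.   0.6] t 21.92 open 1.0
top rect c [-48.5  -1.3] size [129.5  96. ] ang 89.92 | blue th -0.15 centre via blue [-46.7  -0.6]
top y extent -66.08114829706751 63.49353089993318 x -96.8887088308713 -0.44098067964816856
scene y extent -69.43158528750587 62.50095656647744 x -93.857251164478 2.1853985470579125
```

View pics/ct19.png

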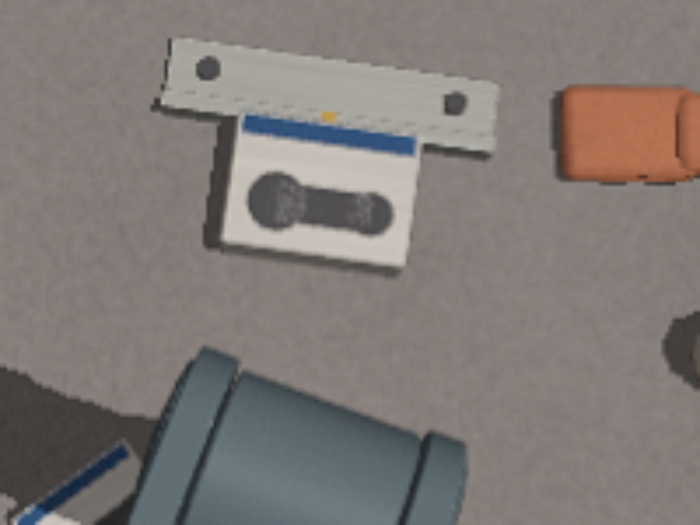

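View pics/c19.png

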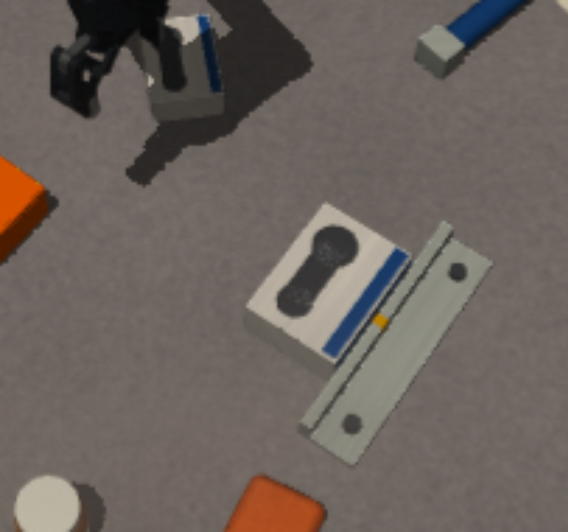

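```bash
python3 -c "
from h import *
s=get_obs();print(s['wrist_force'].round(1),np.abs(s['dq']).max().round(4),s['time_s']);print(workorder.hand_in())"
```

```text
[ 0.2 -0.  -0.1] 0.0362 21.9667
the job is handed in; nothing more can be done
None
```

The die block is flush against the fence with its blue face squarely towards it, sitting about 1–2 mm to the right of the yellow mark. I handed the job in at 22 s of the 72 s allowed.

**How it went:** I turned the block from 42° to about 0.5° with gentle fingertip pushes, working at the rear-left corner, the rear-right corner and the blue-left corner in turn. This was done about 60 mm clear of the fence. I then pushed it up slowly with both open fingertips on its rear face. It was within 0.2° of square when about 10 mm from the fence. Push force was about 15 N while moving, and the final seating press reached a wrist force of about 32 N (25 N of it towards the fence). I then backed the fingers straight off and raised them clear.

**Last checks:**
- **Angle:** within about 0.4° of square; the top camera read −0.15° and the scene camera +0.35° from the blue band.
- **Flush:** the tool stopped advancing while the force rose, so the block is on the fence. The blue-band reading put the block's centre at −46.7 mm (top) and −48.4 mm (scene), against −47.5 mm when flush.
- **Centring:** the estimates run from −1 to −2.6 mm between cameras and methods, which is close to the calibration error of about 2 mm. I left this offset uncorrected.
- **Not checked:** I did not measure the other objects again. None looked moved in the final crops, which do not show all of them, and I felt no unexpected contact.

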